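# Drift an adapter sleeve out of a barrel holder

### The job

Take the stout drift with the blue grip out of the tool stand and, keeping hold of it, press it down through the bore of the barrel holder so that the orange adapter sleeve is pushed out underneath and falls into the catch tray. Do not drop or hammer the drift: push it in until its collar rests on the holder, then let go and leave it standing in the bore. Leave the slim drift with the red grip in the stand.

Things in the scene. Friction and masses are not known exactly. Their poses are not given: they have to be found in the camera images.
- drift: Stout steel drift, about 0.2 kg, hanging upright by its collar in a cream tool stand (fixed block 90 x 210 mm, 75 tall, two holes 110 mm apart). Rod 30 mm diameter, 60 long; collar 64 mm diameter, 6 thick; blue round grip 32 mm diameter, 48 tall. Origin on the axis at the collar's underside, 75 mm above the bench at the start: rod tip at z = -60 mm, grip z = 6 to 54 mm. z up along the axis.
- slim_drift: Bystander in the other hole of the stand: same collar and grip sizes, origin and axes, but a red grip and a rod only 12 mm in diameter, which would slip through the sleeve. The line between the two drifts is the long direction of the stand.
- holder: Barrel holder fixed to the bench: aluminium block 90 (x) x 130 (y) x 40 mm with a vertical 44 mm through bore in its middle, on two cream legs at its y ends over a cream catch tray (160 x 130 mm, rim 26 mm high). Origin on the bore axis at bench level, z up: block underside z = 75, top face z = 115 mm. Latches under the bore hold the sleeve and yield at about 10 N, more than the drift's weight.
- sleeve: Orange slippery plastic tube, 42 mm outside, 18 inside, 30 long, 50 g, loose in the holder's bore on the latches, its top 10 mm below the bore mouth. Origin at the centre of its underside, z along its axis. (A similar white sleeve, 30 mm tall, and an amber jar, 75 mm tall, stand loose on the bench; they are not needed.)

How it is judged:
On the way, in this order (a step that is already met when the one before it is completed fails the run):
1. the stout drift, held by the gripper, enters the bore upright while the sleeve is still in it (horizontal distance between drift and holder below 0.015 m and z of drift in the frame of holder below 0.173 m and angle between drift's own z axis and vertical below 0.25 rad and contact force between the fingers and drift above 0.3 N and z of sleeve in the frame of holder above 0.06 m), for 0.04 s.
2. the sleeve is pushed right out below the block while the gripper is still on the drift (z of sleeve in the frame of holder below 0.045 m and horizontal distance between drift and holder below 0.015 m and z of drift in the frame of holder below 0.15 m and contact force between the fingers and drift above 0.3 N), for 0.04 s.
At the end, for the whole second after the job is handed in: The sleeve lies at rest in the catch tray below the block (within 90 mm of the bore axis), the stout drift stands released and at rest in the bore, within 15 mm of its axis and 10 degrees of upright, its collar on the block to within 8 mm, and the slim drift is within 30 mm of where it hung (z of sleeve in the frame of holder below 0.035 m and horizontal distance between sleeve and holder below 0.09 m and linear speed of each of sleeve, drift below 0.05 m/s and horizontal distance between drift and holder below 0.015 m and z of drift in the frame of holder below 0.123 m and angle between drift's own z axis and vertical below 0.18 rad and distance of slim_drift from where it was at the start of the episode below 0.03 m); the robot touches nothing.
It fails at once if the slim drift is taken from the stand or knocked more than 30 mm (distance of slim_drift from where it was at the start of the episode above 0.03 m).
It also fails if it takes over 48 s, if anything falls off the work surface, if the arm or the gripper's body presses on something with over 40 N, if the wrist force passes 120 N, or if a joint passes its speed limit or range.

### The arm

A 7-joint arm with a two-finger parallel gripper is mounted at the origin on the work surface. World frame = base frame: x ahead of the robot, y to its left, z up, the work surface at z = 0. Lengths are in m, angles in rad, forces in N, time in s.
With the tool pointing down it reaches from about 0.4 to 0.85 m from the base axis. Payload 4.5 kg.
Tool frame: the origin (TCP) lies at the very end of the fingers, on their centre line; the grasp point (between the pads) lies 19 mm behind it (r.grip_depth is the z of the grasp point in the tool frame, in m); z points along the fingers, y is the line along which they close (so a half turn about z gives the same grasp; the last joint's range is limited). The gripper opens to 88 mm and grips with 3 to 60 N. Pads are 18 mm wide; open, the fingers measure 123 mm over their backs; the gripper's body (75 mm by 187 mm) begins 45 mm behind the grasp point.
Start: joints at [-1.291, 0.689, -0.195, 1.565, 0.157, 0.902, -0.215], TCP at [0.152, 0.606, 0.213] pointing down, gripper open.
Joint ranges: [-3.01, 3.01], [-0.46, 2.08], [-1.47, 1.51], [0.13, 2.56], [-1, 4.14], [0.04, 2.09], [-2.66, 2.66]. Speed limits (rad/s): [2.57, 2.57, 3.14, 3.14, 3.14, 3.14, 3.14].

### API

Orientations are given as a unit quaternion [x, y, z, w].
In Python, from plant import r, snapshot, camera_params gives the robot as it stands (r), with the cameras as plain functions.
- The arm moves only by the tool run_rows, called after "Request:" by a JSON object that holds its "method" and its "body", one argument or row to a line. Schema: {"type":"object","properties":{"plan":{"type":"array","items":{"type":"array","items":{"type":"number"},"minItems":7,"maxItems":7},"minItems":1,"maxItems":10},"grip_n":{"type":"number"},"only":{"type":"string"},"quiet":{"type":"boolean"},"lines":{"type":"string"}},"required":["plan"],"additionalProperties":false}. plan is a list of rows, 1 to 10 of them, each of 7 numbers: the opening from 0.0 (shut) to 1.0 (fully open), then dx, dy, dz in m, then a rotation vector rx, ry, rz in rad; each row is the pose to reach, as a shift and turn from the pose commanded when the call began, along the tool's axes at that moment; what a row does not reach only later rows make up. A row lasts 1/10 s, in which the tool goes at most 0.05 m and 0.15 rad, less where a joint would pass 70% of its speed; a pose out of reach is approached as far as the arm can. The fingers move at their own pace and stop on an object; grip_n is the grip in N (left out, the last holds). Time passes only in rows, so rows that do not move let the fingers close. The tool returns the time, the measured TCP pose, the force, the opening and the grip force at its end. only (a regular expression) keeps the lines of the reply that match it, lines (a string "A,B") keeps lines A to B, and quiet returns only ok. Input that does not fit is refused with a message, and nothing moves.
- r.get_state(): the state, without advancing time (a new reading comes with each control period).
- snapshot(name): name is "scene" or "top" or "wrist"; returns the picture (480x640x3 uint8, red, green, blue); there is no depth.
- camera_params(name): a dict with "fx", "fy", "cx", "cy" (pixels), "rvec" (rotation vector, rad) and "tvec" (3), from world to camera coordinates, as OpenCV has them. Camera axes: x right, y down, z forward; pixel columns grow to the right and rows downward; lengths in m; the calibration is good to about 2 mm. A picture is of the moment at which its call begins: read the wrist's pose just before it. camera_params takes no time and is no camera call; for the wrist camera it gives the pose at the moment of the call.
- r.finish_job(): hands the job in; it is judged then, once.
The state is a dict: "clock": time; "q": joint angles; "qd": joint speeds; "joint_torque": joint torques, N m; "tool_pos": TCP position; "eef_rot": TCP orientation; "contact_force": force on the tool from outside, world axes, zero at the start; "moment": the same for the moment, N m; "opening": opening from 0.0 (shut) to 1.0 (fully open); "finger_force": force on a finger pad.
Only numpy, scipy, OpenCV 4.12 (cv2) and the standard library are available. Lean on these libraries where they do the work, as an engineer would, in place of code of your own. Each camera call takes 0.05 s, during which the arm holds its last target. There are 200 camera calls.

## Working session

There is one attempt and no reset: what is moved stays moved. The work goes in short steps, Python scripts to look and compute and a tool call to move; the robot and the scene stay as the last step left them, time stands still between calls to the robot, and variables do not carry over. Pictures are saved under pics/ and viewed, at most 10 in all, crops included, and the job is handed in when it is done.

```bash
ls; mkdir -p pics
```

Run:
```python
from plant import r, snapshot, camera_params
import cv2
for n in("scene","top"):
    cv2.imwrite(f"pics/{n}0.png",snapshot(n)[:,:,::-1]); print(n,camera_params(n))
s=r.get_state();print({k:s[k] for k in("clock","tool_pos","eef_rot","contact_force","opening")},r.grip_depth)
```

```text
pics
plant.py
scene {'fx': 513.2719073840977, 'fy': 513.2719073840977, 'cx': 317.1783466422189, 'cy': 225.36566123597433, 'rvec': array([ 2.12974012,  1.29373986, -0.47280303]), 'tvec': array([-0.2567106 , -0.29961026,  1.31395343])}
top {'fx': 464.1604447016191, 'fy': 464.1604447016191, 'cx': 313.3528265606685, 'cy': 244.393288148598, 'rvec': array([ 2.17436703, -2.16150064,  0.17445307]), 'tvec': array([0.00869385, 0.56996815, 0.78666199])}
{'clock': 0.1, 'tool_pos': array([0.1519581 , 0.60565936, 0.21271135]), 'eef_rot': array([ 1.22534405e-01,  9.92463956e-01, -7.82982293e-04, -5.36153747e-05]), 'contact_force': array([-0.44689905,  0.59149724, -0.07807657]), 'opening': 0.9966021138096967} -0.0187
```

View pics/top0.png

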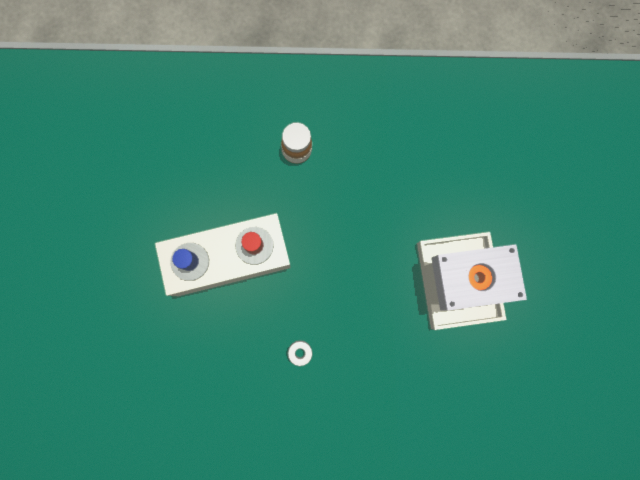

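View pics/scene0.png

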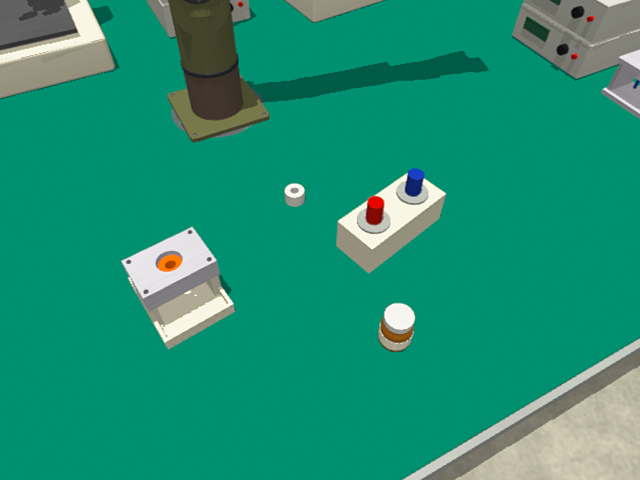

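Top view: the blue grip top is near (182,259) with its collar at (190,261), the red grip near (252,243), and the orange sleeve in the bore at (480,277). The scene view shows blue at (415,182), red at (375,210) and orange at (169,262). The layout is clear, so next I measure positions.

Create h.py:
```python
import cv2,numpy as np
def ray(P,uv):
    R=cv2.Rodrigues(P["rvec"])[0];K=np.array([[P["fx"],0,P["cx"]],[0,P["fy"],P["cy"]],[0,0,1]])
    return -R.T@P["tvec"], R.T@np.linalg.inv(K)@np.array([*uv,1.])
def plane(P,uv,z):
    c,d=ray(P,uv); return c+d*(z-c[2])/d[2]
def proj(P,X):
    K=np.array([[P["fx"],0,P["cx"]],[0,P["fy"],P["cy"]],[0,0,1]])
    return cv2.projectPoints(np.array([X],float),P["rvec"],P["tvec"],K,None)[0][0,0]
def big(m):
    cs=cv2.findContours(m.astype(np.uint8),cv2.RETR_EXTERNAL,cv2.CHAIN_APPROX_NONE)[0]
    return max(cs,key=cv2.contourArea)
def rect(P,c,z):  # world min-area rectangle of contour put on plane z
    W=np.array([plane(P,p[0],z)[:2] for p in c],np.float32)
    return cv2.minAreaRect(W*1000)
def tri(a,b):
    A=[];y=[]
    M=np.zeros((3,3));v=np.zeros(3)
    for c,d in(a,b):
        d=d/np.linalg.norm(d);Q=np.eye(3)-np.outer(d,d);M+=Q;v+=Q@c
    return np.linalg.solve(M,v)
```

Run:
```python
from plant import r, snapshot, camera_params
from h import *
I={n:cv2.imread(f"pics/{n}0.png") for n in("top","scene")};P={n:camera_params(n) for n in I}
cen={}
for n in I:
    h=cv2.cvtColor(I[n],cv2.COLOR_BGR2HSV);H,S,V=cv2.split(h)
    ms={"blue":(H>110)&(H<130)&(S>150),"red":((H<4)|(H>175))&(S>180)&(V>100),"orange":(H>5)&(H<20)&(S>200)&(V>150)}
    for k,m in ms.items():
        if k=="orange": m[:, (0 if n=="scene" else 0):]&=True
        m=m.astype(np.uint8)
        if k=="orange":
            m[:,:400]*= (n=="scene"); m[:,300:]*=(n=="top")
        c=big(m);(x,y),w,a=cv2.minAreaRect(c);M=cv2.moments(c)
        cen[n,k]=(M['m10']/M['m00'],M['m01']/M['m00']);print(n,k,cen[n,k],w,cv2.contourArea(c))
for k in("blue","red","orange"): print(k,"tri",tri(*[ray(P[n],cen[n,k]) for n in I]))
# top-view: grip top bright disc & collar gray, block gray
for n in I:
    H,S,V=cv2.split(cv2.cvtColor(I[n],cv2.COLOR_BGR2HSV))
    g=(S<28)&(V>110)
    print(n,"gray blobs")
    b=(S<35)&(V>90); 
    for m in(g,):
        cs=cv2.findContours(m.astype(np.uint8),cv2.RETR_EXTERNAL,cv2.CHAIN_APPROX_NONE)[0]
        for c in cs:
            if cv2.contourArea(c)>150: print(cv2.minAreaRect(c),cv2.contourArea(c))
print("cam z",[ray(P[n],(0,0))[0] for n in I])
t=I["top"];print(t[255,205],t[261,195],t[240,175],t[300,470],t[259,182],t[264,195])
```

```text
top blue (177.4707207207207, 257.6396396396396) (8.510359764099121, 16.29643440246582) 74.0Traceback (most recent call last):
  File "<stdin>", line 13, in <module>
  File "h.py", line 12, in big
    return max(cs,key=cv2.contourArea)
ValueError: max() iterable argument is empty
```

Run:
```python
from plant import r, snapshot, camera_params
from h import *
I={n:cv2.imread(f"pics/{n}0.png") for n in("top","scene")};P={n:camera_params(n) for n in I}
cen={}
for n in I:
    B,G,R=[x.astype(int) for x in cv2.split(I[n])]
    ms={"blue":(B>1.8*G)&(B>1.8*R)&(B>60),"red":(R>3.5*G)&(R>3.5*B)&(R>80),"orange":(R>1.8*G)&(B<.5*G)&(R>180)}
    if n=="top": ms["orange"][:,:400]=0
    else: ms["orange"][:,300:]=0;ms["red"][:150]=0
    for k,m in ms.items():
        c=cv2.convexHull(big(m));M=cv2.moments(c)
        cen[n,k]=(M['m10']/M['m00'],M['m01']/M['m00']);print(n,k,np.round(cen[n,k],1),cv2.minAreaRect(c)[1])
for k in("blue","red","orange"): print(k,"tri",tri(*[ray(P[n],cen[n,k]) for n in I]))
t=I["top"]
for p in[(261,203),(263,197),(240,175),(300,470),(259,182),(270,172),(243,252),(285,455)]:print(p,t[p],end=' ')
s=I["scene"]
for p in[(200,405),(275,150),(225,365)]:print(p,s[p],end=' ')
print("cam",[ray(P[n],(0,0))[0] for n in I])
```

```text
top blue [181.9 258.3] (17.0, 17.0)Traceback (most recent call last):
  File "<stdin>", line 11, in <module>
  File "h.py", line 12, in big
    return max(cs,key=cv2.contourArea)
ValueError: max() iterable argument is empty
```

Run:
```python
from h import *
t=cv2.imread("pics/top0.png");s=cv2.imread("pics/scene0.png")
for p in[(261,203),(263,197),(240,175),(300,470),(259,182),(270,172),(243,252),(285,455),(268,476)]:print(p,t[p],end=' ')
for p in[(200,405),(275,150),(225,365),(210,375),(182,415),(255,165)]:print(p,s[p],end=' ')
```

```text
(261, 203) [197 205 200] (263, 197) [103  85  78] (240, 175) [225 237 239] (300, 470) [231 227 229] (259, 182) [188 100  78] (270, 172) [188 201 201] (243, 252) [ 79  88 219] (285, 455) [230 226 227] (268, 476) [ 74 148 237] (200, 405) [181 189 185] (275, 150) [232 228 230] (225, 365) [187 196 193] (210, 375) [  4  11 130] (182, 415) [111  38  21] (255, 165) [134 124 131]
```

Run:
```python
from plant import r, snapshot, camera_params
from h import *
I={n:cv2.imread(f"pics/{n}0.png") for n in("top","scene")};P={n:camera_params(n) for n in I}
cen={};hull={}
for n in I:
    B,G,R=[x.astype(int) for x in cv2.split(I[n])]
    ms={"blue":(B>1.5*G)&(B>1.5*R)&(B>60),"red":(R>2*G)&(R>2*B)&(R>60)&(abs(B-G)<.15*R),"orange":(R>1.35*G)&(B<.7*G)&(R>120),
        "block":(B-G>=2)&(R-G>=0)&(R-G<12)&(B-G<15)&(G>150)}
    for k in("orange","block"):
        if n=="top": ms[k][:,:400]=0
        else: ms[k][:,260:]=0;ms[k][:200]=0
    ms["red"][:150]=0
    for k,m in ms.items():
        c=hull[n,k]=cv2.convexHull(big(m));M=cv2.moments(c)
        cen[n,k]=(M['m10']/M['m00'],M['m01']/M['m00']);print(n,k,np.round(cen[n,k],1),cv2.minAreaRect(c)[1])
for k in("blue","red","orange","block"): print(k,"tri",tri(*[ray(P[n],cen[n,k]) for n in I]))
for n in I:
    print(n,"block rect z.115",rect(P[n],hull[n,"block"],.115),"orange .105",plane(P[n],cen[n,"orange"],.105))
    for k in("blue","red"): 
        print(k,rect(P[n],hull[n,k],.129), "axis mid .105",plane(P[n],cen[n,k],.105))
print("cam",[ray(P[n],(0,0))[0] for n in I])
```

```text
top blue [182.4 258.2] (18.973661422729492, 18.973663330078125)
top red [250.9 241.2] (18.0, 18.0)
top orange [480.  276.9] (24.0, 22.0)
top block [480.8 277. ] (55.62160110473633, 80.21220397949219)
scene blue [414.  181.5] (15.689289093017578, 27.456256866455078)
scene red [374.4 209.8] (15.793563842773438, 28.15087127685547)
scene orange [169.3 262.8] (15.205260276794434, 24.149534225463867)
scene block [167.8 262.1] (42.48529052734375, 84.0761489868164)
blue tri [0.5358591  0.22243803 0.10664159]
red tri [0.56452567 0.11418691 0.10751854]
orange tri [ 0.50942564 -0.25646313  0.10834322]
block tri [ 0.50897546 -0.25777409  0.11026981]
top block rect z.115 ((509.3378601074219, -255.66529846191406), (88.88388061523438, 128.5677032470703), 7.792203426361084) orange .105 [ 0.50963986 -0.25776637  0.105     ]
blue ((534.2777709960938, 218.7531280517578), (29.59231948852539, 29.305583953857422), 71.92623901367188) axis mid .105 [0.53686472 0.22447514 0.105     ]
red ((562.449951171875, 112.78752136230469), (28.594680786132812, 28.165794372558594), 1.0786916017532349) axis mid .105 [0.56538937 0.11542093 0.105     ]
scene block rect z.115 ((510.4654846191406, -256.4407958984375), (89.74951171875, 130.09385681152344), 7.7770490646362305) orange .105 [ 0.50668829 -0.25637587  0.105     ]
blue ((552.8217163085938, 205.1220703125), (29.256980895996094, 74.18070220947266), 48.226409912109375) axis mid .105 [0.53414166 0.22177255 0.105     ]
red ((579.5435180664062, 101.77073669433594), (28.169553756713867, 68.20278930664062), 53.291873931884766) axis mid .105 [0.56229869 0.11455238 0.105     ]
cam [array([0.46276831, 0.03666788, 0.85339166]), array([ 1.07694339, -0.27679039,  0.80356721])]
```

Sizes and spacing agree: the block measures 89x129 mm, the drifts are 111 mm apart and the heights match. That gives the holder at about (0.510,-0.256) and the drift at about (0.535,0.2205). Next: move above the drift.

Add to h.py:
```python
def shift(s,target):
    from scipy.spatial.transform import Rotation as Ro
    return np.round(Ro.from_quat(s["eef_rot"]).inv().apply(np.array(target)-s["tool_pos"]),4)
```

```bash
python3 -c "
from plant import r, snapshot, camera_params
from h import *
print(shift(r.get_state(),[.535,.2205,.213]))"
```

Request:
{"method": "run_rows", "body": {
  "plan": [
    [1, -0.03, -0.018, 0, 0, 0, 0],
    [1, -0.07, -0.042, 0, 0, 0, 0],
    [1, -0.11, -0.066, 0, 0, 0, 0],
    [1, -0.15, -0.09, 0, 0, 0, 0],
    [1, -0.19, -0.115, 0, 0, 0, 0],
    [1, -0.23, -0.139, 0, 0, 0, 0],
    [1, -0.27, -0.163, 0, 0, 0, 0],
    [1, -0.31, -0.187, 0, 0, 0, 0],
    [1, -0.35, -0.211, 0, 0, 0, 0],
    [1, -0.39, -0.235, 0, 0, 0, 0]
  ]
}}

```text
clock: 1.1
tool_pos: [0.4741, 0.2817, 0.2132]
eef_rot: [0.123, 0.992, -0.0, -0.0]
contact_force: [0.8, 1.6, 0.6]
opening: 1.0
finger_force: 0.0
```

Request:
{"method": "run_rows", "body": {
  "plan": [
    [1, -0.03, -0.018, 0, 0, 0, 0],
    [1, -0.055, -0.033, 0, 0, 0, 0],
    [1, -0.07, -0.042, 0, 0, 0, 0],
    [1, -0.075, -0.045, 0, 0, 0, 0],
    [1, -0.075, -0.045, 0, 0, 0, 0],
    [1, -0.075, -0.045, 0, 0, 0, 0]
  ]
}}

```text
clock: 1.7
tool_pos: [0.5336, 0.2234, 0.2134]
eef_rot: [0.121, 0.993, 0.001, -0.001]
contact_force: [0.6, 0.6, 0.7]
opening: 1.0
finger_force: 0.0
```

Run:
```python
from plant import r, snapshot, camera_params
from h import *
s=r.get_state();P=camera_params("wrist");im=snapshot("wrist")[:,:,::-1]
cv2.imwrite("pics/w1.png",im);print(s["tool_pos"],s["q"],shift(s,[.535,.2205,.213]))
print(ray(P,(320,240)),proj(P,[.535,.2205,.129]),proj(P,[.535,.2205,.081]),proj(P,[.563,.1135,.129]))
```

```text
[0.53361153 0.22341949 0.21337797] [-0.32243111  0.63155654 -0.2588897   1.70729257  0.20427273  0.82960038
  0.65574747] [-0.0021 -0.0025  0.0004]
(array([0.45238005, 0.24290993, 0.3836393 ]), array([ 0.31959012, -0.07816478, -0.94437641])) [316.80335528 235.6167117 ] [317.18071252 216.1931609 ] [181.3867412  305.87189495]
```

View pics/w1.png

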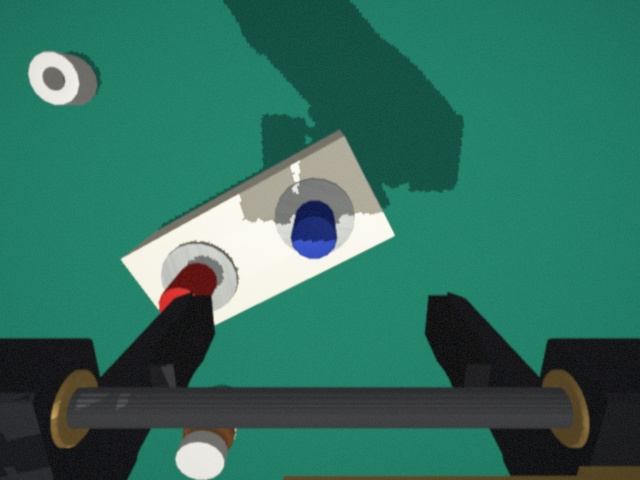

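The wrist view shows the blue grip top at about (314,237) and the collar at (315,217). My estimate projects within 3 px of both, so the error is about 1 mm. The fingers clear the red drift. Descending.

Request:
{"method": "run_rows", "body": {
  "plan": [
    [1, 0, -0.001, 0.02, 0, 0, 0],
    [1, 0, -0.001, 0.05, 0, 0, 0],
    [1, 0, -0.001, 0.08, 0, 0, 0],
    [1, 0, -0.001, 0.1, 0, 0, 0],
    [1, 0, -0.001, 0.114, 0, 0, 0],
    [1, 0, -0.001, 0.122, 0, 0, 0],
    [1, 0, -0.001, 0.122, 0, 0, 0],
    [1, 0, -0.001, 0.122, 0, 0, 0]
  ]
}}

```text
clock: 2.55
tool_pos: [0.5351, 0.2212, 0.0922]
eef_rot: [0.122, 0.992, 0.0, 0.001]
contact_force: [-0.5, 0.1, 0.2]
opening: 0.996
finger_force: 0.0
```

Now close with a firm grip.

Request:
{"method": "run_rows", "body": {
  "plan": [
    [0.6, 0, 0, 0, 0, 0, 0],
    [0.4, 0, 0, 0, 0, 0, 0],
    [0.3, 0, 0, 0, 0, 0, 0],
    [0.2, 0, 0, 0, 0, 0, 0],
    [0, 0, 0, 0, 0, 0, 0],
    [0, 0, 0, 0, 0, 0, 0],
    [0, 0, 0, 0, 0, 0, 0],
    [0, 0, 0, 0, 0, 0, 0]
  ],
  "grip_n": 40
}}

```text
clock: 3.35
tool_pos: [0.5346, 0.2202, 0.0914]
eef_rot: [0.123, 0.992, -0.0, -0.0]
contact_force: [-0.6, -0.8, 0.4]
opening: 0.348
finger_force: 40.0
```

Run:
```python
from plant import r, snapshot, camera_params
from h import *
s=r.get_state();im=snapshot("wrist")[:,:,::-1]
cv2.imwrite("pics/w2.png",im);print(s["tool_pos"],s["opening"],s["finger_force"],s["contact_force"])
```

```text
[0.53459226 0.22021658 0.09135831] 0.347567438343431 40.000373125076294 [-0.58778092 -0.76526355  0.3952043 ]
```

View pics/w2.png

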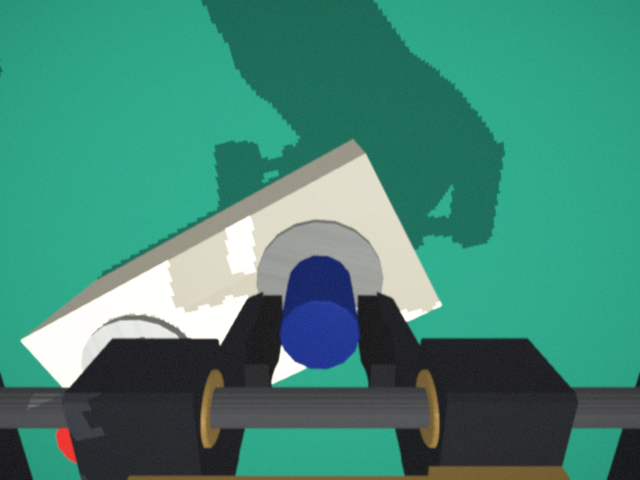

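The grip top is centred between the pads at (320,330), the opening is 30.6 mm and the force is 40 N, so the grasp is good. Lifting straight up.

Request:
{"method": "run_rows", "body": {
  "plan": [
    [0, 0, 0, -0.008, 0, 0, 0],
    [0, 0, 0, -0.02, 0, 0, 0],
    [0, 0, 0, -0.036, 0, 0, 0],
    [0, 0, 0, -0.054, 0, 0, 0],
    [0, 0, 0, -0.074, 0, 0, 0],
    [0, 0, 0, -0.096, 0, 0, 0],
    [0, 0, 0, -0.116, 0, 0, 0],
    [0, 0, 0, -0.13, 0, 0, 0],
    [0, 0, 0, -0.138, 0, 0, 0],
    [0, 0, 0, -0.138, 0, 0, 0]
  ]
}}

```text
clock: 4.4
tool_pos: [0.5353, 0.2209, 0.231]
eef_rot: [0.123, 0.992, 0.001, 0.001]
contact_force: [0.0, -0.9, -1.0]
opening: 0.351
finger_force: 40.0
```

```bash
python3 -c "
from plant import r, snapshot, camera_params
from h import *
print(shift(r.get_state(),[.5098,-.256,.2285]))"
```

```text
[-0.0913 -0.4688  0.0018]
```

Request:
{"method": "run_rows", "body": {
  "plan": [
    [0, -0.003, -0.015, 0, 0, 0, 0],
    [0, -0.009, -0.045, 0, 0, 0, 0],
    [0, -0.016, -0.08, 0, 0, 0, 0],
    [0, -0.023, -0.115, 0, 0, 0, 0],
    [0, -0.03, -0.15, 0, 0, 0, 0],
    [0, -0.037, -0.185, 0, 0, 0, 0],
    [0, -0.044, -0.22, 0, 0, 0, 0],
    [0, -0.051, -0.255, 0, 0, 0, 0],
    [0, -0.058, -0.29, 0, 0, 0, 0],
    [0, -0.064, -0.32, 0, 0, 0, 0]
  ]
}}

```text
clock: 5.4
tool_pos: [0.517, -0.1089, 0.2284]
eef_rot: [0.124, 0.992, -0.001, -0.001]
contact_force: [-0.1, 0.2, -0.8]
opening: 0.349
finger_force: 40.0
```

Request:
{"method": "run_rows", "body": {
  "plan": [
    [0, -0.007, -0.035, 0, 0, 0, 0],
    [0, -0.014, -0.07, 0, 0, 0, 0],
    [0, -0.02, -0.105, 0, 0, 0, 0],
    [0, -0.025, -0.13, 0, 0, 0, 0],
    [0, -0.027, -0.144, 0, 0, 0, 0],
    [0, -0.027, -0.149, 0, 0, 0, 0],
    [0, -0.027, -0.149, 0, 0, 0, 0],
    [0, -0.027, -0.149, 0, 0, 0, 0],
    [0, -0.027, -0.149, 0, 0, 0, 0]
  ]
}}

```text
clock: 6.3
tool_pos: [0.5093, -0.2546, 0.2295]
eef_rot: [0.121, 0.993, 0.001, 0.0]
contact_force: [-0.0, 1.2, -2.2]
opening: 0.353
finger_force: 40.0
```

Run:
```python
from plant import r, snapshot, camera_params
from h import *
s=r.get_state();print(s["tool_pos"],s["eef_rot"],s["q"],shift(s,[.5098,-.256,.2285]))
for n in("top","scene","wrist"): cv2.imwrite(f"pics/{n}3.png",snapshot(n)[:,:,::-1])
a=cv2.imread("pics/top3.png")[150:380,380:620];b=cv2.imread("pics/scene3.png")[100:330,60:300]
cv2.imwrite("pics/mix3.png",cv2.resize(np.hstack([a,b]),(800,383)))
```

```text
[ 0.50930833 -0.25461409  0.22946448] [1.21197653e-01 9.92628264e-01 5.08454296e-04 1.66301077e-05] [ 0.56553359  0.60356055 -0.30477777  1.7142759   0.22563495  0.8584984
  1.49096591] [-0.0008 -0.0012  0.001 ]
```

View pics/mix3.png

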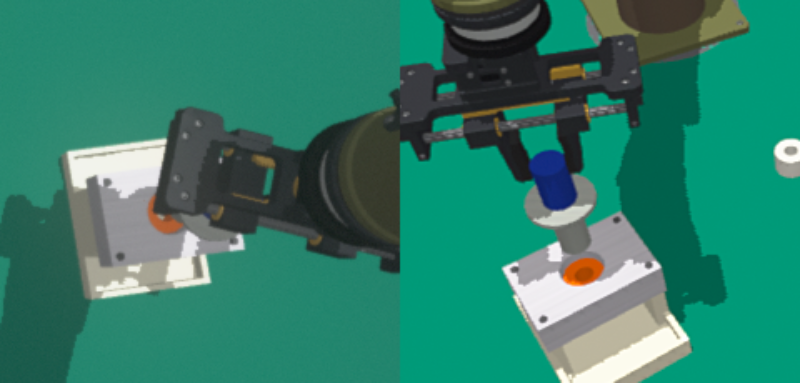

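View pics/wrist3.png

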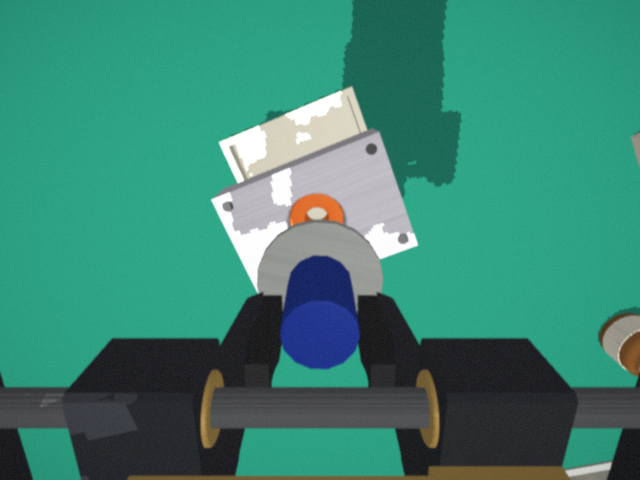

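The scene view shows the drift upright over the block with the bore visible below it. In the wrist view the drift has not slipped: grip top (320,333), collar centre x about 320. The sleeve is at (317,~215). I check the alignment numerically before lowering.

Run:
```python
from plant import r, snapshot, camera_params
from h import *
s=r.get_state();t=s["tool_pos"];P=camera_params("wrist");S=camera_params("scene")
im=cv2.imread("pics/wrist3.png");sc=cv2.imread("pics/scene3.png")
def ch(i): return [x.astype(int) for x in cv2.split(i)]
B,G,R=ch(im);bl=cv2.convexHull(big((B>1.5*G)&(B>1.5*R)&(B>60)))[:,0];print("w blue x,y",bl.min(0),bl.max(0))
orr=big((R>1.35*G)&(B<.7*G)&(R>120)&(np.arange(640)[None]<550))[:,0];print("w orange",orr.min(0),orr.max(0))
blk=cv2.convexHull(big((np.abs(B-G)<15)&(np.abs(R-G)<15)&(B-R>=-3)&(G>130)))
o=t[2]-.0914+.075   # collar underside height
print("tcp axis: grip top, collar top, holder orange ->",proj(P,[t[0],t[1],o+.054]),proj(P,[t[0],t[1],o+.006]),proj(P,[.5098,-.256,.105]))
print("w orange edges pred",[proj(P,[.5098+.021*c,-.256+.021*d,.105]) for c,d in((.243,.97),(-.243,-.97),(.97,-.243))])
B,G,R=ch(sc);m=(B>1.5*G)&(B>1.5*R)&(B>60);c=cv2.convexHull(big(m));M=cv2.moments(c)
uv=(M['m10']/M['m00'],M['m01']/M['m00']);print("scene blue",uv,"at h",plane(S,uv,o+.030),cv2.minAreaRect(c), "pred grip ends",proj(S,[t[0],t[1],o+.054]),proj(S,[t[0],t[1],o+.006]))
print("rod tip pred",proj(S,[t[0],t[1],o-.06]),t)
```

```text
w blue x,y [279 256] [359 368]
w orange [290 194] [342 225]
tcp axis: grip top, collar top, holder orange -> [321.30924352 332.3519127 ] [320.92201369 279.17016309] [320.02565667 217.10121763]
w orange edges pred [array([347.39178416, 217.10529145]), array([292.66070093, 217.09714399]), array([320.01235804, 242.86884509])]
scene blue (151.43965110796793, 207.48137670909946) at h [ 0.50859524 -0.25376567  0.24308367] ((151.20001220703125, 208.1000213623047), (36.36619567871094, 22.452173233032227), 71.56504821777344) pred grip ends [146.37320508 196.88026708] [154.22638969 218.8625952 ]
rod tip pred [163.89462356 245.92553843] [ 0.5091783  -0.25549856  0.22948367]
```

Both views agree that the bore is about 2 mm to tool -y of the drift, well within the 7 mm radial clearance. I shift slightly, enter the bore, and stop before the sleeve.

Request:
{"method": "run_rows", "body": {
  "plan": [
    [0, -0.0005, -0.002, 0.005, 0, 0, 0],
    [0, -0.0005, -0.002, 0.015, 0, 0, 0],
    [0, -0.0005, -0.002, 0.025, 0, 0, 0],
    [0, -0.0005, -0.002, 0.033, 0, 0, 0],
    [0, -0.0005, -0.002, 0.039, 0, 0, 0],
    [0, -0.0005, -0.002, 0.044, 0, 0, 0],
    [0, -0.0005, -0.002, 0.044, 0, 0, 0],
    [0, -0.0005, -0.002, 0.044, 0, 0, 0]
  ],
  "grip_n": 55
}}

```text
clock: 7.25
tool_pos: [0.509, -0.2586, 0.1854]
eef_rot: [0.123, 0.992, 0.0, 0.0]
contact_force: [-0.1, -0.2, -1.6]
opening: 0.349
finger_force: 55.0
```

```bash
python3 -c "
from plant import r, snapshot, camera_params
s=r.get_state();print(s['tool_pos'],s['tool_pos'][2]-.0164)"
```

```text
[ 0.50902477 -0.25860482  0.1854313 ] 0.16903130004057654
```

The drift is in the bore (collar at 0.169) with no side force, so step 1 is met. Pushing on.

Request:
{"method": "run_rows", "body": {
  "plan": [
    [0, 0, 0, 0.005, 0, 0, 0],
    [0, 0, 0, 0.01, 0, 0, 0],
    [0, 0, 0, 0.015, 0, 0, 0],
    [0, 0, 0, 0.02, 0, 0, 0],
    [0, 0, 0, 0.025, 0, 0, 0],
    [0, 0, 0, 0.03, 0, 0, 0]
  ]
}}

```text
clock: 7.85
tool_pos: [0.509, -0.2586, 0.155]
eef_rot: [0.123, 0.992, 0.0, 0.0]
contact_force: [-0.1, -0.2, 0.9]
opening: 0.341
finger_force: 55.0
```

Request:
{"method": "run_rows", "body": {
  "plan": [
    [0, 0, 0, 0.005, 0, 0, 0],
    [0, 0, 0, 0.01, 0, 0, 0],
    [0, 0, 0, 0.014, 0, 0, 0],
    [0, 0, 0, 0.018, 0, 0, 0],
    [0, 0, 0, 0.018, 0, 0, 0],
    [0, 0, 0, 0.018, 0, 0, 0]
  ]
}}

```text
clock: 8.45
tool_pos: [0.5087, -0.2585, 0.1372]
eef_rot: [0.123, 0.992, 0.0, -0.0]
contact_force: [1.0, 0.0, -1.4]
opening: 0.343
finger_force: 55.0
```

Request:
{"method": "run_rows", "body": {
  "plan": [
    [0, 0, 0, 0.002, 0, 0, 0],
    [0, 0, 0, 0.004, 0, 0, 0],
    [0, 0, 0, 0.006, 0, 0, 0],
    [0, 0, 0, 0.006, 0, 0, 0],
    [0, 0, 0, 0.006, 0, 0, 0]
  ]
}}

```text
clock: 8.95
tool_pos: [0.5089, -0.2586, 0.1314]
eef_rot: [0.123, 0.992, 0.0, 0.0]
contact_force: [-0.6, 1.0, -1.3]
opening: 0.347
finger_force: 55.0
```

Run:
```python
from plant import r, snapshot, camera_params
from h import *
a=snapshot("scene")[150:380,60:300,::-1];b=snapshot("wrist")[:,:,::-1]
cv2.imwrite("pics/mix4.png",np.hstack([cv2.resize(a,(480,460)),cv2.resize(b[130:480,200:440],(315,460))]))
print(r.get_state()["contact_force"])
```

```text
[ 0.924081    0.56125757 -2.06728513]
```

View pics/mix4.png

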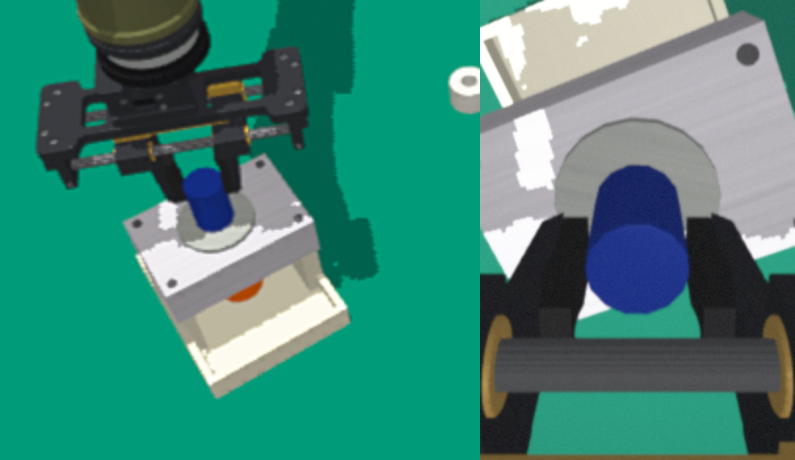

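The collar sits on or just above the block, and the orange sleeve shows below the block at (243,288). I press gently to contact and check the sleeve's height.

Request:
{"method": "run_rows", "body": {
  "plan": [
    [0, 0, 0, 0.001, 0, 0, 0],
    [0, 0, 0, 0.002, 0, 0, 0],
    [0, 0, 0, 0.0025, 0, 0, 0],
    [0, 0, 0, 0.0025, 0, 0, 0],
    [0, 0, 0, 0.0025, 0, 0, 0]
  ]
}}

```text
clock: 9.55
tool_pos: [0.509, -0.2586, 0.1312]
eef_rot: [0.123, 0.992, -0.0, 0.001]
contact_force: [-4.7, 2.3, 16.8]
opening: 0.346
finger_force: 55.0
```

Run:
```python
from plant import r, snapshot, camera_params
from h import *
S=camera_params("scene");im=snapshot("scene")[:,:,::-1]
B,G,R=[x.astype(int) for x in cv2.split(im)]
m=(R>1.35*G)&(B<.7*G)&(R>120);m[:,260:]=0;m[:200]=0
c=big(m);print(cv2.boundingRect(c))
for z in(.005,.025,.035,.055): print(z,proj(S,[.5098+.02,-.256,z]),proj(S,[.5098,-.256,z]))
```

```text
(174, 290, 17, 11)
0.005 [185.11356098 304.85473933] [181.67515694 296.50555822]
0.025 [182.97150275 298.85101756] [179.50327785 290.43942256]
0.035 [181.87351184 295.77358863] [178.39034461 287.33096037]
0.055 [179.62130536 289.46114535] [176.1082164  280.95689497]
```

The collar is seated (16.8 N). I relax the press, open and go up.

Request:
{"method": "run_rows", "body": {
  "plan": [
    [0, 0, 0, -0.0015, 0, 0, 0],
    [0, 0, 0, -0.0015, 0, 0, 0],
    [0.5, 0, 0, -0.0015, 0, 0, 0],
    [0.7, 0, 0, -0.0015, 0, 0, 0],
    [0.9, 0, 0, -0.0015, 0, 0, 0],
    [1, 0, 0, -0.0015, 0, 0, 0],
    [1, 0, 0, -0.0015, 0, 0, 0],
    [1, 0, 0, -0.0015, 0, 0, 0]
  ]
}}

```text
clock: 10.4
tool_pos: [0.5088, -0.2585, 0.1302]
eef_rot: [0.123, 0.992, 0.0, -0.0]
contact_force: [0.4, 0.2, 0.4]
opening: 0.866
finger_force: 0.0
```

Request:
{"method": "run_rows", "body": {
  "plan": [
    [1, 0, 0, -0.01, 0, 0, 0],
    [1, 0, 0, -0.025, 0, 0, 0],
    [1, 0, 0, -0.045, 0, 0, 0],
    [1, 0, 0, -0.07, 0, 0, 0],
    [1, 0, 0, -0.09, 0, 0, 0],
    [1, 0, 0, -0.1, 0, 0, 0],
    [1, 0, 0, -0.1, 0, 0, 0],
    [1, 0, 0, -0.1, 0, 0, 0]
  ]
}}

```text
clock: 11.2
tool_pos: [0.5084, -0.2585, 0.23]
eef_rot: [0.123, 0.992, 0.0, -0.0]
contact_force: [-0.6, 0.0, -1.2]
opening: 0.998
finger_force: 0.0
```

Run:
```python
from plant import r, snapshot, camera_params
from h import *
S=camera_params("scene");im=snapshot("scene")[:,:,::-1]
B,G,R=[x.astype(int) for x in cv2.split(im)]
m=(R>1.35*G)&(B<.7*G)&(R>120);m[:,260:]=0;m[:200]=0;print("sleeve",cv2.boundingRect(big(m)))
c=cv2.convexHull(big((B>1.5*G)&(B>1.5*R)&(B>60)));M=cv2.moments(c);uv=(M['m10']/M['m00'],M['m01']/M['m00'])
print("drift",uv,plane(S,uv,.145),"pred",proj(S,[.5098,-.256,.145]))
cv2.imwrite("pics/end.png",cv2.resize(im[130:360,60:460],(800,460)))
```

```text
sleeve (174, 290, 17, 11)
drift (163.90778186274508, 249.37867647058823) [ 0.50909331 -0.25728496  0.145     ] pred [164.80876176 249.39711562]
```

View pics/end.png

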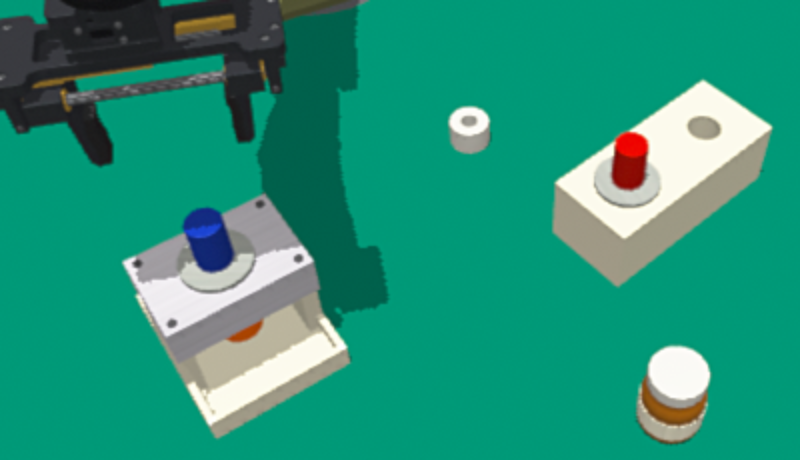

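The blue drift stands upright in the bore with its collar on the block (grip at (210,240)). The sleeve lies still in the tray at (243,330), the red drift is in the stand, and the gripper is clear. Handing in.

```bash
python3 -c "
from plant import r, snapshot, camera_params
print(r.finish_job())"
```

```text
the job is handed in; nothing more can be done
None
```

I handed the job in at about 11 s: the stout drift stands released in the bore with its collar on the holder, the sleeve lies in the catch tray, and the slim drift is still in the stand; the hand-in returned no verdict.

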